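Tap the bench stops down

TASK

Clear the carver's beam for the next blank: with a fingertip, lightly tap the three raised wooden stops down into the beam as far as they go, first the round one, then the square one, and last the long bar-shaped one. Push only, gently, straight down on their tops; do not lift or shift the clogs, tools or anything else lying about.

Things in the scene. Friction and masses are not known exactly. Their poses are not given: they have to be found in the camera images.
- beam: Fixed wooden beam lying across the table in front of the robot, 620 long, 130 wide, its flat top 85 above the table. Origin at the centre of its underside on the table; its y axis runs along its length, z up. Three dark wooden stops stand in a row in its top, about 210 apart, in any order and all of the same wood.
- round_stop_top (a point): Centre of the flat top face of the round stop, which seen from above is round, 44 across (mm). It moves with the stop. Raised, the top is 17 to 20 above the beam's top; tapped fully down, 6. The stop stands in a steel plate 2 thick and 6 wider all round.
- round_stop (a joint): How far the round stop has been pushed straight down, in m: 0 fully raised, 0.014 at the solid end of its travel. It starts at 0 to 0.003; it is down from 0.011 on. It slides stiffly, giving way at about 4 N plus a little for speed, has no spring and stays where it is left; at the end of travel it is rigid. A push of more than 40 N is too hard.
- square_stop_top (a point): Centre of the flat top face of the square stop, which seen from above is square, 40 x 40 (mm). It moves with the stop. Raised, the top is 17 to 20 above the beam's top; tapped fully down, 6. The stop stands in a steel plate 2 thick and 6 wider all round.
- square_stop (a joint): How far the square stop has been pushed straight down, in m: 0 fully raised, 0.014 at the solid end of its travel. It starts at 0 to 0.003; it is down from 0.011 on. It slides stiffly, giving way at about 4 N plus a little for speed, has no spring and stays where it is left; at the end of travel it is rigid. A push of more than 40 N is too hard.
- bar_stop_top (a point): Centre of the flat top face of the bar stop, which seen from above is a long narrow bar, 26 x 80, the long way roughly along the beam (mm). It moves with the stop. Raised, the top is 17 to 20 above the beam's top; tapped fully down, 6. The stop stands in a steel plate 2 thick and 6 wider all round.
- bar_stop (a joint): How far the bar stop has been pushed straight down, in m: 0 fully raised, 0.014 at the solid end of its travel. It starts at 0 to 0.003; it is down from 0.011 on. It slides stiffly, giving way at about 4 N plus a little for speed, has no spring and stays where it is left; at the end of travel it is rigid. A push of more than 40 N is too hard.
- child_clog: Small pale wooden child's clog, 150 long, 62 wide, 63 high, lying across the beam between two of the stops (mm). Loose bystander, to be left where it is. Origin at the centre of its underside.
- whetstone: Grey whetstone, 110 x 45 x 22, lying across the beam between the other two stops (mm). Loose bystander, to be left where it is. Origin at the centre of its underside.
- gouge: Gouge with a wooden handle, 220 long, lying on the table on the robot's side of the beam (mm). Loose bystander, to be left where it is. Origin at the centre of its underside.
- sanding_block: Cork sanding block, 100 x 60 x 35, on the table on the robot's side of the beam (mm). Loose bystander, to be left where it is. Origin at the centre of its underside.
- adult_clog: Large pale wooden clog, 240 long, 100 high, on the table beyond the beam (mm). Loose bystander, to be left where it is. Origin at the centre of its underside.
- oil_jar: Jar with a steel cap, 70 across, 90 high, on the table beyond the beam (mm). Loose bystander, to be left where it is. Origin at the centre of its underside.
- mallet: Wooden mallet lying on its side, about 230 long, 64 high, on the table beyond the beam (mm). Loose bystander, to be left where it is. Origin at the centre of its underside (of the head's side).

How it is judged:
By the outcome, as a careful person would: the job done as asked, in the order asked, and still so for the second after the job is handed in, with the robot touching nothing.
It also fails if it takes over 51 s, if anything falls off the work surface, if the arm or the gripper's body presses on something with over 40 N, if the wrist force passes 120 N, or if a joint passes its speed limit or range.

ROBOT

A 6-joint arm with a two-finger parallel gripper is mounted at the origin on the work surface. World frame = base frame: x ahead of the robot, y to its left, z up, the work surface at z = 0. Lengths are in m, angles in rad, forces in N, time in s.
With the tool pointing down it reaches from about 0.35 to 0.85 m from the base axis. Payload 8.1 kg.
Tool frame: the origin (TCP) lies at the very end of the fingers, on their centre line; the grasp point (between the pads) lies 19 mm behind it (robot.grip_depth is the distance from the TCP to the grasp point, in m); z points along the fingers, y is the line along which they close (so a half turn about z gives the same grasp; the last joint's range is limited). The gripper opens to 93 mm and grips with 3 to 60 N. Pads are 15 mm wide; open, the fingers measure 128 mm over their backs; the gripper's body (75 mm by 188 mm) begins 65 mm behind the grasp point.
Start: joints at [-1.36, 0.13, 1.488, -0, 1.523, -0.085], TCP at [0.175, -0.574, 0.219] pointing down, gripper open.
Joint ranges: [-2.96, 2.96], [-0.89, 2.26], [0.02, 2.5], [-1.34, 4.48], [0, 2.73], [-2.66, 2.66]. Speed limits (rad/s): [2.39, 2.39, 2.79, 3.14, 3.14, 3.14].

INTERFACE

Orientations are given as a rotation vector (axis times angle).
In Python, from plant import robot gives the robot as it stands. The module is installed in compiled form; this text tells all that it offers.
- The arm moves only by the shell command python3 -m jog 'ROWS' [FORCE]. ROWS is JSON, a list that holds one entry, the list of rows, each a list of 7 numbers: the turn, a rotation vector about the tool's x, y, z in degrees, then the shift along the tool's x, y, z in cm, then the finger opening in cm, from 0 to 9.3. A call has 1 to 5 rows; each row shifts and turns the commanded pose from where the row before left it, along the tool's axes as they then stand; what a row does not reach is not made up. A row lasts 1/12 s, in which the tool goes at most 41.7 mm and 7.16 degrees, less where a joint would pass 70% of its speed; a pose out of reach is approached as far as the arm can. A call is refused whole if a number of a shift passes 4.17 or a number of a turn 7.16, either way. A call with a gripper value outside its range is refused whole. The fingers move at their own pace and stop on an object; FORCE is the grip in N (left out, the last holds). Time passes only in rows, so rows that do not move let the fingers close. It gives the time, the measured TCP pose, the force and the opening at its end, in the units of the state.
- robot.read_state(): the state, without advancing time (a new reading comes with each control period).
- robot.read_camera(name): name is "side" or "top"; returns a dict with "img" (384x512x3 uint8, red, green, blue), "fx", "fy", "cx", "cy" (pixels), "k1" (the pictures are not rectified: a ray, as slopes to the right and down, at radius r is drawn at 1 + k1 r^2 times it, then the intrinsics apply), "extrinsics" (4x4, takes a point from camera to world coordinates). Camera axes: x right, y up, looking along -z (the intrinsics and any distortion apply to the point x, -y, -z); pixel columns grow to the right and rows downward; lengths in m; the calibration is good to about 2 mm. A picture is of the moment at which its call begins. There is no depth.
- robot.close_job(): hands the job in, once; it reports no verdict.
Trained networks look in a picture, given as the dict that the camera call returned (one of the last four; its "shot" number tells which), for a name from the list of things; names that differ only in an ending like _2 or _b are one class to them, and where a whole thing is asked for, a point or a joint stands for the part that bears it (a point fixed in the world has none). Each returns a list of dicts, best first, with "confidence" (0 to 1); they miss things now and then, are a little off and sometimes report something else, mostly with a low value. They report only what shows in the picture. A call takes as long as a camera call.
- robot.masks_of(picture, label): "pixels" (384x512 bool, what is visible of it) and "point" ([column, row] in pixels, amid what is visible of it).
- robot.pinpoint(picture, label): "point" ([column, row] in pixels: a listed point, or the origin of a listed thing).
The state is a dict: "t": time; "q": joint angles; "dq": joint speeds; "joint_torque": joint torques, N m; "tool_pos": TCP position; "orientation": TCP orientation; "force": force on the tool from outside, world axes, zero at the start; "wrist_torque": the same for the moment, N m; "opening": finger opening in m.
Only numpy, scipy, OpenCV 4.12 (cv2) and the standard library are available. Lean on these libraries where they do the work, as an engineer would, in place of code of your own. Each camera call takes 0.05 s, during which the arm holds its last target. There are 200 camera calls.

## Working session

There is one attempt and no reset: what is moved stays moved. The work goes in short steps, Python scripts to look and compute and a shell command to move; the robot and the scene stay as the last step left them, time stands still between calls to the robot, and variables do not carry over. Pictures are saved under pics/ and viewed, on a budget of 10 in all, crops included, one or two more only if the job needs it, and the job is handed in when it is done.

```bash
mkdir -p pics
cat > h.py <<'E'
import numpy as np, cv2
from plant import robot
def ray(p,uv):
    x=(uv[0]-p['cx'])/p['fx']; y=(uv[1]-p['cy'])/p['fy']
    K=p['k1']; s=1
    rd=np.hypot(x,y); r=rd
    for _ in range(30): r=rd/(1+K*r*r)
    s=r/rd if rd>0 else 1
    E=np.array(p['extrinsics']); d=E[:3,:3]@np.array([x*s,-y*s,-1]); return E[:3,3],d
def at_z(p,uv,z):
    o,d=ray(p,uv); return o+d*(z-o[2])/d[2]
def proj(p,P):
    E=np.array(p['extrinsics']); c=E[:3,:3].T@(np.array(P)-E[:3,3]); x=c[0]/-c[2]; y=-c[1]/-c[2]; k=1+p['k1']*(x*x+y*y)
    return np.array([p['cx']+p['fx']*x*k,p['cy']+p['fy']*y*k])
def tri(a,ua,b,ub):
    o1,d1=ray(a,ua);o2,d2=ray(b,ub)
    t=np.linalg.lstsq(np.c_[d1,-d2],o2-o1,rcond=None)[0]
    A=o1+d1*t[0];B=o2+d2*t[1]; return (A+B)/2,np.linalg.norm(A-B)
E
cat > look.py <<'E'
from h import *
import sys
T=robot.read_camera('top');S=robot.read_camera('side')
for n,p in(('top',T),('side',S)): cv2.imwrite(f'pics/{n}{sys.argv[1]}.png',cv2.resize(p['img'][:,:,::-1],(800,600)))
for l in ['round_stop_top','square_stop_top','bar_stop_top']:
    a=robot.pinpoint(T,l)[:2];b=robot.pinpoint(S,l)[:2]
    for n,p,L in(('T',T,a),('S',S,b)):
        for d in L: print(l,n,np.round(d['point'],1),round(d['confidence'],2),at_z(p,d['point'],.103).round(4))
    if a and b: print('  tri',[x.round(4) if hasattr(x,'round') else x for x in tri(T,a[0]['point'],S,b[0]['point'])])
s=robot.read_state();print(s['t'],s['tool_pos'],s['orientation'],s['force'],s['opening'])
from scipy.spatial.transform import Rotation as R
print(R.from_rotvec(s['orientation']).as_matrix().round(3))
E
python3 look.py 0
```

```text
round_stop_top T [245.8 169.7] 0.49 [0.5876 0.009  0.103 ]
round_stop_top S [226.6 193.5] 0.76 [ 0.6004 -0.0021  0.103 ]
  tri [array([0.5912, 0.01  , 0.1165]), np.float64(0.0105)]
square_stop_top T [184.7 167.8] 0.45 [0.5919 0.1963 0.103 ]
square_stop_top S [206.1 247.8] 0.69 [0.5998 0.1882 0.103 ]
  tri [array([0.5936, 0.1953, 0.1137]), np.float64(0.0061)]
bar_stop_top T [314.8 181.9] 0.65 [ 0.5516 -0.2043  0.103 ]
bar_stop_top S [260.9 145.5] 0.58 [ 0.552  -0.2286  0.103 ]
  tri [array([ 0.5481, -0.2002,  0.1264]), np.float64(0.0029)]
0.4 [ 0.17492521 -0.5738636   0.21849021] [-3.10703955e+00 -4.62915783e-01 -1.45047624e-05] [-0.0106146  -0.62900516 -0.27889919] 0.09274623746205346
[[ 0.957  0.292 -0.   ]
 [ 0.292 -0.957  0.   ]
 [ 0.    -0.    -1.   ]]
```

View pics/top0.png

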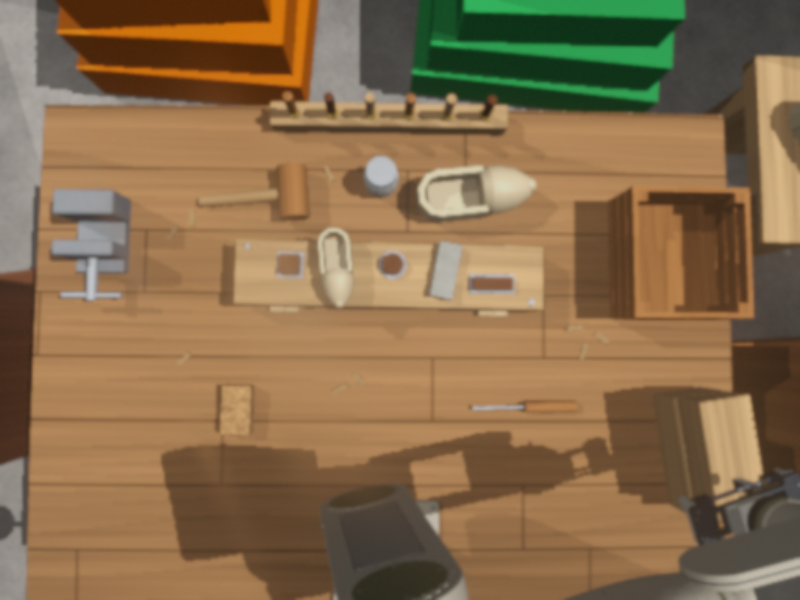

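View pics/side0.png

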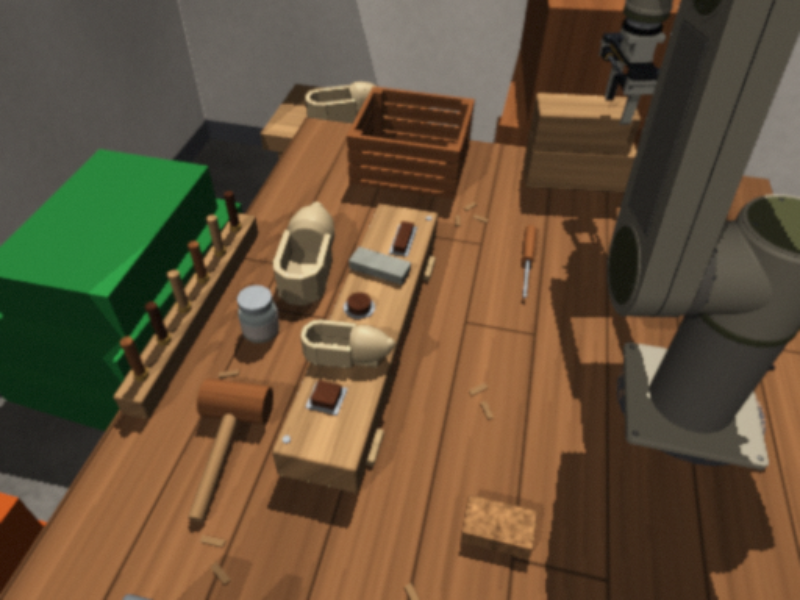

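The top view (800 px scale) shows the square stop at (290,264), the round one at (391,264) and the bar at (492,283). The clog sits between square and round, the whetstone between round and bar. The round pinpoint looks about 4 px off, so I'll refine with masks.

```bash
cat > ref.py <<'E'
from h import *
T=robot.read_camera('top');S=robot.read_camera('side')
for l in ['round_stop','square_stop','bar_stop']:
    c=[]
    for p in(T,S):
        ms=robot.masks_of(p,l+'_top') 
        if not ms: print(l,'none'); continue
        m=ms[0]['pixels']; im=p['img'].astype(int)
        ys,xs=np.nonzero(m); print(l,ms[0]['confidence'],m.sum(),[xs.min(),xs.max(),ys.min(),ys.max()],np.round([xs.mean(),ys.mean()],1), end=' ')
        x0,x1,y0,y1=xs.min()-6,xs.max()+7,ys.min()-6,ys.max()+7
        sub=im[y0:y1,x0:x1]; dark=((sub.sum(2)<270)&(sub[:,:,0]>sub[:,:,2]*1.3)).astype('uint8')
        n,lab,st,ce=cv2.connectedComponentsWithStats(dark); k=1+np.argmax(st[1:,4])
        uv=ce[k]+[x0,y0]; print('dark',uv.round(1),st[k], at_z(p,uv,.1 if p is T else .098).round(4));
E
python3 ref.py
```

```text
round_stop none
round_stop 0.67 198 [np.int64(222), np.int64(237), np.int64(187), np.int64(201)] [229.4 193.9] dark [229.2 193.9] [  7   6  14  15 169] [ 0.5943 -0.0068  0.098 ]
square_stop 0.65 159 [np.int64(179), np.int64(192), np.int64(162), np.int64(175)] [185.2 168.4] Traceback (most recent call last):
  File "ref.py", line 12, in <module>
    n,lab,st,ce=cv2.connectedComponentsWithStats(dark); k=1+np.argmax(st[1:,4])
                                                            ~~~~~~~~~^^^^^^^^^^
    return _wrapfunc(a, 'argmax', axis=axis, out=out, **kwds)
    return bound(*args, **kwds)
ValueError: attempt to get argmax of an empty sequence
```

Run:
```python
import cv2,numpy as np
t=cv2.imread('pics/top0.png');s=cv2.imread('pics/side0.png')
a=cv2.resize(t[220:330,220:560],(800,259),interpolation=cv2.INTER_CUBIC)
b=cv2.resize(s[200:430,270:450],(266,340),interpolation=cv2.INTER_CUBIC)
c=np.zeros((600,800,3),'uint8');c[:259]=a;c[260:600,:266]=b
cv2.imwrite('pics/crop0.png',c)
```

```text
(no output)
```

View pics/crop0.png

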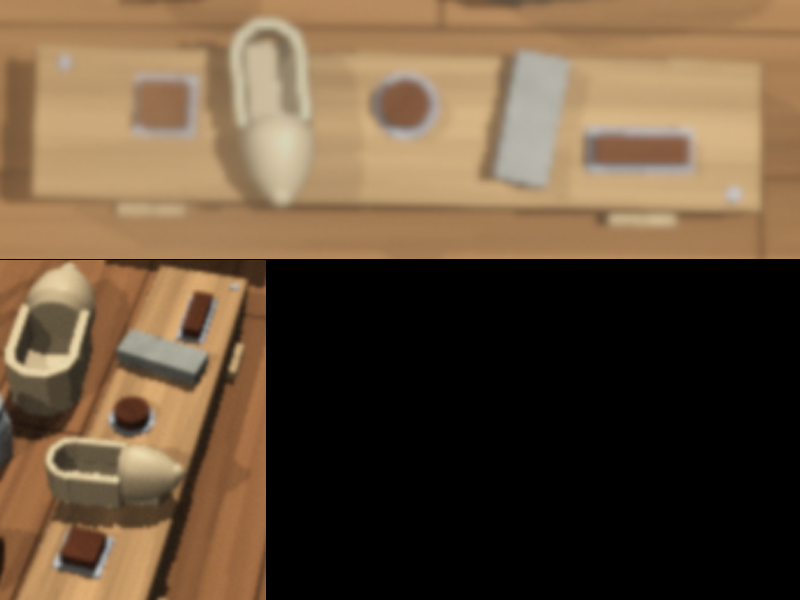

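Crop: round top at raw pixel (251,169.4), square at (185.4,169.4), bar at (315,182).

Run:
```python
from h import *
T=robot.read_camera('top');S=robot.read_camera('side')
for n,a,b in(('round',(250.9,169),(229.3,193)),('square',(185.2,169),(208,252)),('bar',(314.8,181.9),(257.7,151))):
    print(n,at_z(T,a,.103).round(4),at_z(S,b,.103).round(4),*tri(T,a,S,b))
```

```text
round [ 0.5899 -0.0067  0.103 ] [ 0.5937 -0.0057  0.103 ] [ 0.59187512 -0.00636157  0.10244732] 0.0038750631403970492
square [0.5882 0.1947 0.103 ] [0.5916 0.1991 0.103 ] [0.59077641 0.19580537 0.09837036] 0.004128812090815512
bar [ 0.5516 -0.2043  0.103 ] [ 0.556  -0.2002  0.103 ] [ 0.55436857 -0.20464503  0.09940647] 0.004913925482759747
```

```bash
python3 -m jog '[[[0,0,0,0,0,-3,0],[0,0,0,0,0,-3,0],[0,0,0,3,-2.2,0,0],[0,0,0,3,-2.2,0,0],[0,0,0,3,-2.2,0,0]]]' 10
python3 -m jog '[[[0,0,0,3,-2.2,0,0],[0,0,0,3,-2.2,0,0],[0,0,0,3,-2.2,0,0],[0,0,0,3,-2.2,0,0],[0,0,0,3,-2.2,0,0]]]'
python3 -m jog '[[[0,0,0,3,-2.2,0,0],[0,0,0,3,-2.2,0,0],[0,0,0,3,-2.2,0,0],[0,0,0,3,-2.2,0,0],[0,0,0,3,-2.2,0,0]]]'
python3 -m jog '[[[0,0,0,3,-2.2,0,0],[0,0,0,3,-2.2,0,0],[0,0,0,3,-2.2,0,0],[0,0,0,3,-2.2,0,0],[0,0,0,0,0,0,0]]]'
```

```text
t: 1.17
tool_pos: [0.2421, -0.4841, 0.2794]
orientation: [3.106, 0.46, 0.001]
force: [1.5, -0.6, 0.0]
opening: 0.0642
t: 1.58
tool_pos: [0.3539, -0.3341, 0.2789]
orientation: [3.107, 0.462, 0.001]
force: [-0.2, -0.0, -0.2]
opening: 0.0304
t: 2.0
tool_pos: [0.4655, -0.185, 0.279]
orientation: [3.107, 0.463, 0.001]
force: [0.7, -1.0, 0.8]
opening: 0.0014
t: 2.42
tool_pos: [0.5562, -0.0622, 0.2781]
orientation: [-3.104, -0.47, -0.002]
force: [0.3, -1.1, -0.6]
opening: 0.0005
```

```bash
python3 -m jog '[[[0,0,0,2.5,-2.2,0,0],[0,0,0,2.5,-2.2,0,0],[0,0,0,0,0,4,0],[0,0,0,0,0,4,0],[0,0,0,0,0,3,0]]]'
python3 -m jog '[[[0,0,0,0,0,2,0],[0,0,0,0,0,0.5,0],[0,0,0,0,0,0,0]]]'
python3 - <<'E'
from h import *
s=robot.read_state();P=np.array(s['tool_pos']);print(P)
out=[]
for n in('top','side'):
    p=robot.read_camera(n);u=proj(p,P);v=proj(p,(.591,-.006,.103));print(n,u,v)
    x,y=u.astype(int);c=p['img'][y-40:y+40,x-53:x+53,::-1];out.append(cv2.resize(c,(400,300),interpolation=cv2.INTER_CUBIC))
cv2.imwrite('pics/r1.png',np.hstack(out))
E
```

```text
t: 2.83
tool_pos: [0.5882, -0.0102, 0.166]
orientation: [-3.107, -0.465, 0.002]
force: [-0.3, 0.4, -1.1]
opening: 0.0004
t: 3.08
tool_pos: [0.5873, -0.0109, 0.1417]
orientation: [-3.106, -0.463, 0.006]
force: [0.0, 0.5, 0.2]
opening: 0.0004
[ 0.5872882  -0.0108828   0.14171361]
top [252.56473469 168.33721534] [250.68042539 168.63849617]
side [231.68702972 182.09710375] [230.2620426  193.09311363]
```

View pics/r1.png

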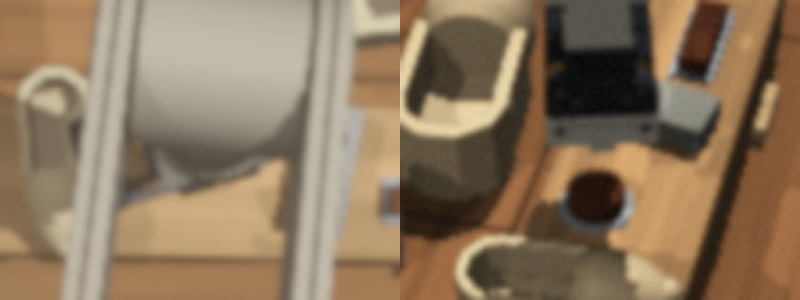

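The crop shows the round stop right below the projected TCP, but the fingertips aren't clear. I'll enlarge the side view with projected marks.

Run:
```python
from h import *
s=robot.read_state();P=np.array(s['tool_pos'])
p=robot.read_camera('side');im=p['img'][100:220,160:320,::-1];im=cv2.resize(im,(800,600),interpolation=cv2.INTER_CUBIC)
for dz in(0,.084):
    u=(proj(p,P+[0,0,dz])-[160,100])*5;cv2.circle(im,tuple(u.astype(int)),4,(0,255,0),1);print(u)
cv2.imwrite('pics/r2.png',im)
```

```text
[354.14573392 404.49257665]
[350.00719093 285.99067585]
```

View pics/r2.png

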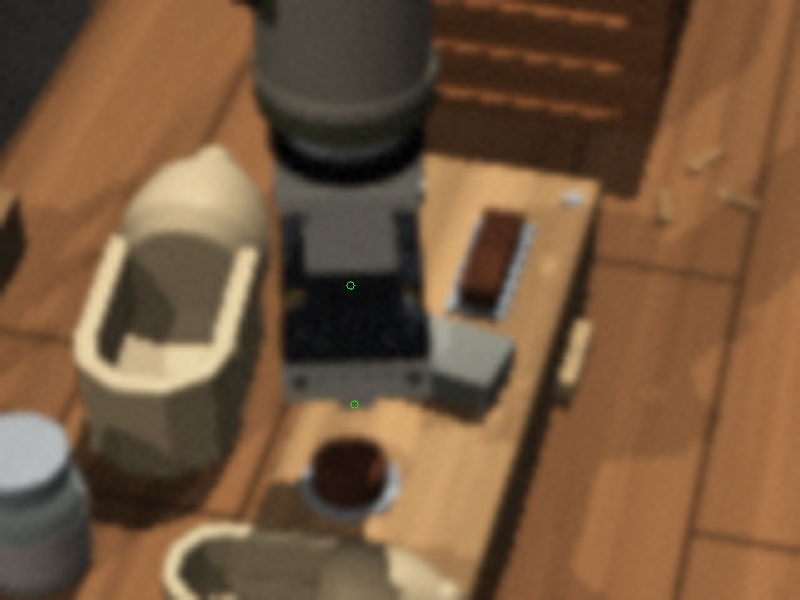

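The body's end, over 188 mm long, hides the fingers. The geometry agrees with the projection, with the round stop directly below. I'll correct and descend.

```bash
python3 -m jog '[[[0,0,0,0.5,-0.35,0.5,0],[0,0,0,0,0,1,0],[0,0,0,0,0,1,0],[0,0,0,0,0,0.5,0],[0,0,0,0,0,0,0]]]'
python3 -m jog '[[[0,0,0,0,0,0.3,0],[0,0,0,0,0,0.2,0],[0,0,0,0,0,0,0]]]'
```

```text
t: 3.65
tool_pos: [0.5909, -0.0059, 0.1111]
orientation: [-3.106, -0.463, 0.006]
force: [-0.7, -0.9, -0.1]
opening: 0.0005
t: 3.9
tool_pos: [0.5924, -0.0061, 0.1083]
orientation: [-3.107, -0.463, 0.001]
force: [-0.5, 0.6, 0.4]
opening: 0.0006
```

```bash
python3 -m jog '[[[0,0,0,0,0,0.2,0],[0,0,0,0,0,0.2,0],[0,0,0,0,0,0,0]]]'
python3 -m jog '[[[0,0,0,0,0,0.2,0],[0,0,0,0,0,0.2,0],[0,0,0,0,0,0,0]]]'
python3 -m jog '[[[0,0,0,0,0,0.2,0],[0,0,0,0,0,0,0]]]'
```

```text
t: 4.15
tool_pos: [0.5924, -0.0061, 0.1044]
orientation: [-3.107, -0.463, 0.0]
force: [-0.2, -0.3, 0.4]
opening: 0.0006
t: 4.4
tool_pos: [0.5926, -0.0061, 0.1007]
orientation: [3.107, 0.463, 0.001]
force: [-0.7, -0.7, 0.2]
opening: 0.0004
t: 4.57
tool_pos: [0.5926, -0.0061, 0.0986]
orientation: [3.107, 0.463, 0.001]
force: [-1.0, -0.2, 1.8]
opening: 0.0005
```

```bash
python3 -m jog '[[[0,0,0,0,0,0.2,0],[0,0,0,0,0,0.2,0]]]'
python3 -m jog '[[[0,0,0,0,0,0.1,0],[0,0,0,0,0,0.1,0]]]'
python3 -m jog '[[[0,0,0,0,0,0.1,0]]]'
```

```text
t: 4.73
tool_pos: [0.5927, -0.0061, 0.0948]
orientation: [3.107, 0.463, 0.001]
force: [-0.7, 0.4, 4.1]
opening: 0.0008
t: 4.9
tool_pos: [0.5927, -0.006, 0.0926]
orientation: [3.107, 0.463, 0.0]
force: [-0.2, 0.0, 2.9]
opening: 0.0008
t: 4.98
tool_pos: [0.5927, -0.0061, 0.0916]
orientation: [3.107, 0.463, 0.001]
force: [-1.1, -0.4, 5.0]
opening: 0.0006
```

```bash
python3 -m jog '[[[0,0,0,0,0,0.05,0]]]'
python3 -m jog '[[[0,0,0,0,0,0.05,0],[0,0,0,0,0,0,0]]]'
```

```text
t: 5.07
tool_pos: [0.5927, -0.0061, 0.0913]
orientation: [3.107, 0.463, 0.001]
force: [-3.5, -0.3, 8.2]
opening: 0.0006
t: 5.23
tool_pos: [0.5927, -0.0061, 0.0913]
orientation: [3.107, 0.463, 0.001]
force: [-2.3, -0.2, 6.6]
opening: 0.0001
```

The round stop has bottomed: TCP z is 0.0913 and the force rose without further motion. Next, up and over to the square stop.

```bash
python3 -m jog '[[[0,0,0,0,0,-1,0],[0,0,0,0,0,-3,0],[0,0,0,0,0,-4,0],[0,0,0,0,0,-3,0],[0,0,0,0,0,0,0]]]'
python3 -m jog '[[[0,0,0,1.1,-3.8,0,0],[0,0,0,1.1,-3.8,0,0],[0,0,0,1.1,-3.8,0,0],[0,0,0,1.1,-3.8,0,0],[0,0,0,1.1,-3.8,0,0]]]'
python3 -m jog '[[[0,0,0,0,0,0,0],[0,0,0,0,0,0,0]]]'
```

```text
t: 5.65
tool_pos: [0.5963, -0.0063, 0.2092]
orientation: [3.105, 0.463, 0.018]
force: [-0.2, 0.3, 2.1]
opening: 0.0003
t: 6.07
tool_pos: [0.5893, 0.1934, 0.2005]
orientation: [3.107, 0.462, -0.0]
force: [1.1, 0.5, 0.7]
opening: 0.0005
t: 6.23
tool_pos: [0.589, 0.194, 0.2002]
orientation: [-3.106, -0.469, 0.001]
force: [-0.1, -0.4, -0.0]
opening: 0.0
```

```bash
python3 -m jog '[[[0,0,0,0.2,-0.2,4,0],[0,0,0,0,0,3,0],[0,0,0,0,0,1.5,0],[0,0,0,0,0,0.5,0],[0,0,0,0,0,0,0]]]'
python3 -m jog '[[[0,0,0,0,0,0.2,0],[0,0,0,0,0,0.2,0],[0,0,0,0,0,0,0]]]'
```

```text
t: 6.65
tool_pos: [0.5899, 0.1927, 0.1087]
orientation: [3.107, 0.461, -0.006]
force: [0.1, -0.2, -0.4]
opening: 0.0007
t: 6.9
tool_pos: [0.5922, 0.1941, 0.1082]
orientation: [-3.107, -0.462, -0.004]
force: [-0.6, 0.6, 0.3]
opening: 0.0003
```

```bash
python3 -m jog '[[[0,0,0,0,0,0.2,0],[0,0,0,0,0,0.2,0],[0,0,0,0,0,0,0]]]'
python3 -m jog '[[[0,0,0,0,0,0.2,0],[0,0,0,0,0,0.2,0],[0,0,0,0,0,0,0]]]'
python3 -m jog '[[[0,0,0,0,0,0.2,0],[0,0,0,0,0,0.2,0]]]'
```

```text
t: 7.15
tool_pos: [0.5916, 0.1943, 0.103]
orientation: [-3.107, -0.463, -0.002]
force: [-0.6, -0.4, -0.3]
opening: 0.0004
t: 7.4
tool_pos: [0.5915, 0.1944, 0.0988]
orientation: [-3.107, -0.463, -0.002]
force: [1.9, 0.6, 1.5]
opening: 0.0002
t: 7.57
tool_pos: [0.5915, 0.1943, 0.095]
orientation: [-3.107, -0.463, -0.002]
force: [-0.0, 0.5, 4.2]
opening: 0.0006
```

```bash
python3 -m jog '[[[0,0,0,0,0,0.1,0],[0,0,0,0,0,0.1,0]]]'
python3 -m jog '[[[0,0,0,0,0,0.1,0]]]'
python3 -m jog '[[[0,0,0,0,0,0.05,0]]]'
python3 -m jog '[[[0,0,0,0,0,0.05,0],[0,0,0,0,0,0,0]]]'
```

```text
t: 7.73
tool_pos: [0.5915, 0.1943, 0.0927]
orientation: [-3.107, -0.463, -0.001]
force: [2.5, 0.3, 4.5]
opening: 0.0002
t: 7.82
tool_pos: [0.5915, 0.1943, 0.0918]
orientation: [-3.107, -0.463, -0.001]
force: [2.9, 1.4, 4.2]
opening: 0.0007
t: 7.9
tool_pos: [0.5915, 0.1943, 0.0913]
orientation: [-3.107, -0.463, -0.001]
force: [2.7, 0.0, 8.8]
opening: 0.0003
t: 8.07
tool_pos: [0.5915, 0.1943, 0.0913]
orientation: [-3.107, -0.463, -0.001]
force: [2.0, 0.5, 6.2]
opening: 0.0001
```

Square stop has bottomed the same way. On to the bar.

```bash
python3 -m jog '[[[0,0,0,0,0,-1,0],[0,0,0,0,0,-3,0],[0,0,0,0,0,-4,0],[0,0,0,0,0,-3,0],[0,0,0,0,0,0,0]]]'
python3 -m jog '[[[0,0,0,-1.4,3.4,0,0],[0,0,0,-1.4,3.4,0,0],[0,0,0,-1.4,3.4,0,0],[0,0,0,-1.4,3.4,0,0],[0,0,0,-1.4,3.4,0,0]]]'
python3 -m jog '[[[0,0,0,-1.4,3.4,0,0],[0,0,0,-1.4,3.4,0,0],[0,0,0,-1.4,3.4,0,0],[0,0,0,-1.4,3.4,0,0],[0,0,0,-1.4,3.4,0,0]]]'
python3 -m jog '[[[0,0,0,-1.3,3.2,0,0],[0,0,0,0,0,0,0],[0,0,0,0,0,0,0]]]'
python3 - <<'E'
from h import *
s=robot.read_state();print(s['tool_pos'])
p=robot.read_camera('top');im=p['img'][140:230,190:350,::-1];im=cv2.resize(im,(800,450),interpolation=cv2.INTER_CUBIC)
q=robot.read_camera('side');im2=q['img'][120:240,150:310,::-1];im2=cv2.resize(im2,(800,600),interpolation=cv2.INTER_CUBIC)
cv2.imwrite('pics/b1.png',im2)
u=(proj(q,(.553,-.204,.103))-[150,120])*5;print(u)
for l in('bar_stop_top',):
  for d in robot.pinpoint(q,l)[:1]+robot.masks_of(q,l)[:1]: print(d['confidence'],d['point'],at_z(q,d['point'],.103))
E
```

```text
t: 8.48
tool_pos: [0.594, 0.195, 0.209]
orientation: [-3.106, -0.463, -0.015]
force: [1.4, 0.3, 1.0]
opening: 0.0006
t: 8.9
tool_pos: [0.5723, 0.0099, 0.1999]
orientation: [-3.107, -0.464, 0.003]
force: [0.2, 0.3, 0.3]
opening: 0.0007
t: 9.32
tool_pos: [0.5549, -0.1731, 0.2]
orientation: [-3.106, -0.463, 0.003]
force: [0.9, 0.9, -0.3]
opening: 0.0006
t: 9.57
tool_pos: [0.552, -0.2076, 0.1998]
orientation: [-3.107, -0.457, 0.003]
force: [0.7, 0.8, -0.1]
opening: 0.0003
[ 0.55196108 -0.2076324   0.19979494]
[544.5443833  151.92277161]
0.68 [259.6, 148.2] [ 0.55315292 -0.21475771  0.103     ]
0.53 [258.8, 150.9] [ 0.55280218 -0.2015197   0.103     ]
```

View pics/b1.png

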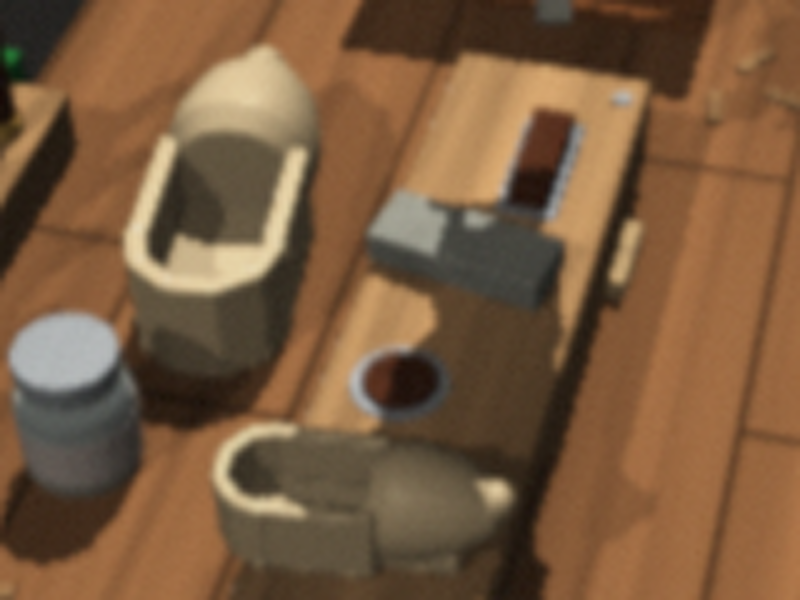

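The round stop now sits flush-low at (400,382). The bar's top is at about (547,147), within a few mm of the prediction (544,152). Descending.

```bash
python3 -m jog '[[[0,0,0,0.2,-0.2,4,0],[0,0,0,0,0,3,0],[0,0,0,0,0,1.5,0],[0,0,0,0,0,0.3,0],[0,0,0,0,0,0,0]]]'
python3 -m jog '[[[0,0,0,0,0,0,0],[0,0,0,0,0,0.2,0],[0,0,0,0,0,0,0]]]'
```

```text
t: 10.18
tool_pos: [0.5537, -0.2021, 0.1113]
orientation: [-3.105, -0.465, 0.004]
force: [0.3, 0.3, 1.0]
opening: 0.0006
t: 10.43
tool_pos: [0.5556, -0.204, 0.1124]
orientation: [3.106, 0.463, 0.004]
force: [-0.3, 0.7, 0.1]
opening: 0.0006
```

```bash
python3 -m jog '[[[0,0,0,-0.1,0,0.3,0],[0,0,0,0,0,0.2,0],[0,0,0,0,0,0,0]]]'
python3 -m jog '[[[0,0,0,0,0,0.2,0],[0,0,0,0,0,0.2,0],[0,0,0,0,0,0,0]]]'
python3 -m jog '[[[0,0,0,0,0,0.2,0],[0,0,0,0,0,0.2,0],[0,0,0,0,0,0,0]]]'
```

```text
t: 10.68
tool_pos: [0.5533, -0.204, 0.1054]
orientation: [-3.107, -0.463, 0.0]
force: [-0.3, -0.3, 0.6]
opening: 0.0002
t: 10.93
tool_pos: [0.5536, -0.2041, 0.1015]
orientation: [3.107, 0.463, 0.0]
force: [0.1, 0.1, -0.1]
opening: 0.0005
t: 11.18
tool_pos: [0.5536, -0.2041, 0.0975]
orientation: [3.107, 0.463, 0.0]
force: [1.1, -0.8, 0.8]
opening: 0.0003
```

```bash
python3 -m jog '[[[0,0,0,0,0,0.2,0],[0,0,0,0,0,0.2,0]]]'
python3 -m jog '[[[0,0,0,0,0,0.1,0]]]'
python3 -m jog '[[[0,0,0,0,0,0.1,0]]]'
python3 -m jog '[[[0,0,0,0,0,0.05,0],[0,0,0,0,0,0,0]]]'
```

```text
t: 11.35
tool_pos: [0.5536, -0.2041, 0.0938]
orientation: [3.107, 0.463, 0.0]
force: [-0.3, 0.1, 5.1]
opening: 0.0005
t: 11.43
tool_pos: [0.5536, -0.2041, 0.0925]
orientation: [3.107, 0.463, 0.0]
force: [-0.2, -1.1, 4.1]
opening: 0.0003
t: 11.52
tool_pos: [0.5536, -0.2041, 0.0916]
orientation: [3.107, 0.463, 0.0]
force: [-0.4, -1.1, 3.6]
opening: 0.0003
t: 11.68
tool_pos: [0.5536, -0.2041, 0.0913]
orientation: [3.107, 0.463, 0.0]
force: [-1.4, -0.2, 3.8]
opening: 0.0001
```

```bash
python3 -m jog '[[[0,0,0,0,0,0.05,0],[0,0,0,0,0,0,0]]]'
python3 -m jog '[[[0,0,0,0,0,-1,0],[0,0,0,0,0,-3,0],[0,0,0,0,0,-4,0],[0,0,0,0,0,-4,0],[0,0,0,0,0,0,0]]]'
python3 -m jog '[[[0,0,0,-3.5,2,0,0],[0,0,0,-3.5,2,0,0],[0,0,0,-3.5,2,0,0],[0,0,0,-3.5,2,0,0],[0,0,0,-3.5,2,0,0]]]'
python3 -m jog '[[[0,0,0,0,0,0,0],[0,0,0,0,0,0,0]]]'
python3 look.py 9
```

```text
t: 11.85
tool_pos: [0.5537, -0.2041, 0.0913]
orientation: [3.107, 0.463, 0.001]
force: [-2.2, 1.0, 8.3]
opening: 0.0005
t: 12.27
tool_pos: [0.5574, -0.2056, 0.2208]
orientation: [3.1, 0.462, 0.017]
force: [1.3, -1.1, 0.9]
opening: 0.0007
t: 12.68
tool_pos: [0.4139, -0.3514, 0.2106]
orientation: [-3.107, -0.464, -0.0]
force: [-0.3, -0.5, -0.1]
opening: 0.0003
t: 12.85
tool_pos: [0.4139, -0.352, 0.2106]
orientation: [-3.108, -0.456, -0.0]
force: [0.4, -0.7, 0.8]
opening: 0.0005
round_stop_top T [246.3 167.3] 0.48 [0.595  0.0075 0.103 ]
round_stop_top S [227.3 191.2] 0.53 [ 0.6009 -0.0111  0.103 ]
  tri [array([0.5937, 0.0079, 0.1233]), np.float64(0.0025)]
square_stop_top T [186.5 168.4] 0.58 [0.5901 0.1907 0.103 ]
square_stop_top S [206.  254.1] 0.75 [0.5944 0.2062 0.103 ]
  tri [array([0.5957, 0.1941, 0.0854]), np.float64(0.0072)]
bar_stop_top T [316.  181.9] 0.65 [ 0.5516 -0.208   0.103 ]
bar_stop_top S [259.3 150.2] 0.52 [ 0.552  -0.2052  0.103 ]
  tri [array([ 0.5523, -0.2085,  0.1002]), np.float64(0.0008)]
13.25 [ 0.41606298 -0.34984031  0.21058476] [-3.10671964e+00 -4.65714547e-01 -5.38717564e-05] [-0.13086024  0.1991957  -1.11840077] 0.0005748817419925251
[[ 0.956  0.293  0.   ]
 [ 0.293 -0.956  0.   ]
 [ 0.    -0.    -1.   ]]
```

View pics/side9.png

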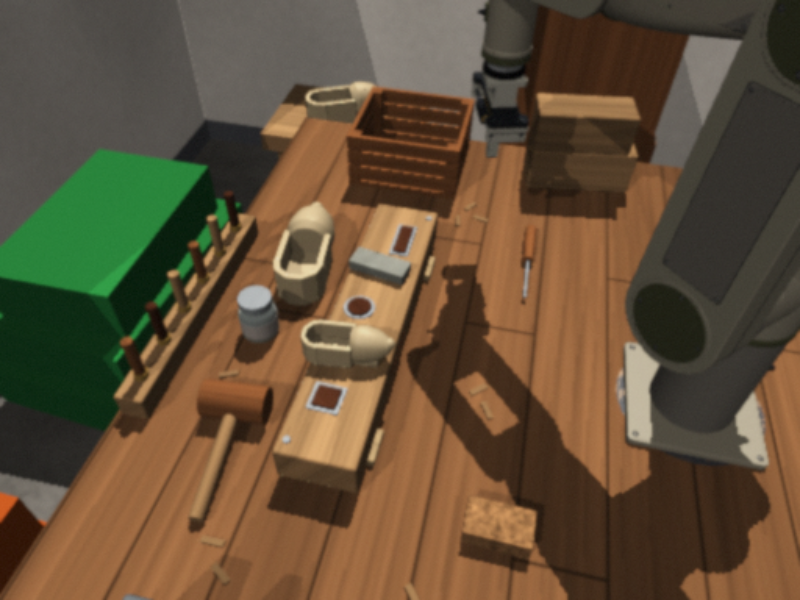

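View pics/top9.png

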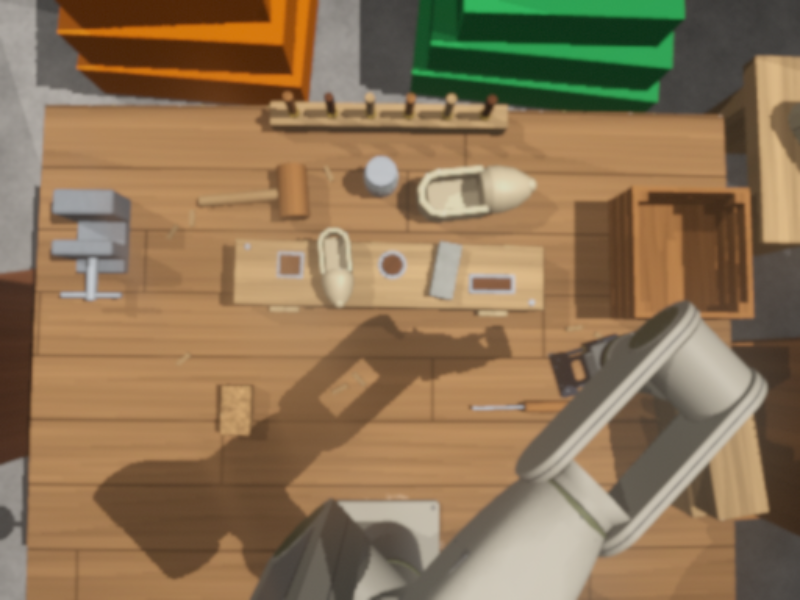

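Both views show all three stops low in their plates: side (402,238), (359,307), (326,398). The clogs, whetstone, gouge and the rest are where they were, and the arm is clear. Handing in.

```bash
python3 -c "
from plant import robot
print(robot.close_job())"
```

```text
the job is handed in; nothing more can be done
None
```

I tapped the stops down with the closed fingertips in the order asked: round, then square, then bar. The job is handed in at about 13 s of the 51 s allowed.

- **Depth:** on each stop the fingertip came to rest at a height of 91.3 mm, against the expected 91 mm at full travel.
- **Force:** the reading rose to 8–9 N with no further motion, well under the 40 N limit.
- **Last pictures:** all three stops sit low in their plates, the bystanders appear unmoved, and the arm is clear of everything.

**Disagreements:** the network's point for the round stop was about 13 mm off along the beam, so I aimed from the picture and the side-view mask instead. In the final check, the stop heights from the networks (85–123 mm) were too scattered to use. The result rests on the contact height, the forces and the pictures.

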